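Clamp a square tube under the ratchet hold-down

ROBOT

A 7-joint arm with a two-finger parallel gripper is mounted at the origin on a cart in front of the work surface, level with it; the furniture and walls round the work are solid. World frame = base frame: x ahead of the robot, y to its left, z up, the work surface at z = 0. Lengths are in m, angles in rad, forces in N, time in s.
With the tool pointing down it reaches from about 0.4 to 0.875 m from the base axis. Payload 4.4 kg.
Tool frame: the origin (TCP) lies on the front face of the gripper's body, between the roots of the fingers; the fingertips stand 73 mm ahead of it and the grasp point (between the pads) lies 54 mm ahead of it; x points along the fingers, y is the direction in which the jaws open and shut, and the axes are right-handed (so a half turn about x gives the same grasp; the last joint's range is limited). The gripper opens to 85 mm and grips with 20 to 120 N. Pads are 22 mm wide; open, the fingers measure 114 mm over their backs; the gripper's body (76 mm by 85 mm) begins 54 mm behind the grasp point. The pads swing forward as they close: fully open they stand 13 mm farther back than shut.
Start: joints at [1.206, 0.628, 0.038, 1.517, -0.027, 0.996, -0.02], TCP at [0.191, -0.621, 0.304] pointing down, gripper open.
Joint ranges: [-3.06, 3.06], [-0.37, 2.12], [-1.25, 1.32], [0.18, 2.47], [-1.1, 4.24], [0.23, 1.98], [-2.94, 2.94]. Speed limits (rad/s): [2.57, 2.57, 3.14, 3.14, 3.14, 3.14, 3.14].

INTERFACE

Orientations are given as a 3x3 rotation matrix whose columns are the frame's x, y, z axes.
In Python, from rig import * gives the robot as it stands.
- The arm moves only by the tool move_arm, never from a script. Its argument "rows" is a list of rows, each an object with "offset": the shift along the tool's x, y, z in m, a list of three; "spin": the turn about the tool's x in degrees; "fingers": the finger opening in m, from 0 to 0.0854. In form: [{"offset": [dx, dy, dz], "spin": spin, "fingers": fingers}, ...]. A call has 1 to 12 rows; each row shifts and turns the commanded pose from where the row before left it, along the tool's axes as they then stand; what a row does not reach is not made up. A row lasts 1/12 s, in which the tool goes at most 41.7 mm and 7.16 degrees, less where a joint would pass 70% of its speed; a pose out of reach is approached as far as the arm can. A call with a gripper value outside its range is refused whole. The fingers move at their own pace and stop on an object; "newtons" is the grip in N (left out, the last holds). Time passes only in rows, so rows that do not move let the fingers close. It gives the time, the measured TCP pose, the force and the opening at its end, in the units of the state.
- get_state(): the state, without advancing time (a new reading comes with each control period).
- read_camera(name): name is "scene" or "side" or "wrist"; returns a dict with "image" (420x560x3 uint8, red, green, blue), "z_map" (420x560 float32, m along the optical axis (not along the pixel's ray), 0 where there is no reading), "mtx" (3x3 intrinsics, pixels), "k1" (the pictures are not rectified: a ray, as slopes to the right and down, at radius r is drawn at 1 + k1 r^2 times it, then the intrinsics apply), "R" (3x3) and "t" (3): a world point X has camera coordinates R X + t. Camera axes: x right, y down, z forward; pixel columns grow to the right and rows downward; lengths in m; the calibration is good to about 2 mm. A picture is of the moment at which its call begins.
- sign_off(): hands the job in, once; it reports no verdict.
The state is a dict: "time_s": time; "joints": joint angles; "qvel": joint speeds; "effort": joint torques, N m; "ee_pos": TCP position; "eef_rot": TCP orientation; "wrist_force": force on the tool from outside, world axes, zero at the start; "ft_torque": the same for the moment, N m; "grip_width": finger opening in m.
Only numpy, scipy, OpenCV 4.12 (cv2) and the standard library are available. Lean on these libraries where they do the work, as an engineer would, in place of code of your own. Each camera call takes 0.05 s, during which the arm holds its last target.

TASK

Raise the yellow foot arm of the blue ratchet clamp by its black lifting bar, click by click, until the pawl holds it high enough for the aluminium square tube, then lay the tube flat in the channel under the foot with one end up against the blue end stop. Then press the red pawl lever down until the foot has sunk onto the tube, and let the lever spring back so that the tube is left clamped. Leave the screwdriver, tape roll and chisel where they are.

Things in the scene. Friction and masses are not known exactly. Their poses are not given: they have to be found in the camera images.
- clamp_stand: Blue ratchet clamp, fixed to the bench. Origin at bench height on the mast axis; z up. Dark base plate 6 mm thick, x -55..55, y -50..225 mm. The mast's blue cheeks are 110 mm high (x -38..26, y -21..21 mm). The foot arm reaches out along +y, the red pawl lever along -x. The tube's channel on the plate runs along y at x = 0.
- channel_stop (a point): Centre of the face of the blue end stop, clamp_stand (0, 50, 19) mm, axes as clamp_stand; the face looks to +y. The stop is 64 mm wide and 26 mm high above the plate. The channel in front of it: two fences 9 mm high above the plate, 48 mm apart inside, from 10 to 75 mm in front of the stop, then flaring out to 98 mm.
- tube_seat (a point): Where the centre of the tube must lie: in clamp_stand's frame (0, 140, 26) mm, axes as clamp_stand. There the tube's one end touches the stop and its underside lies on the plate; it then spans y = 50..230 mm.
- clamp_rail (a joint): Height of the toothed rail with arm and foot, m: 0 lowest, 0.078 highest. The sprung pawl lets it rise and holds it, when let go, at 0.011, 0.023, 0.035, 0.047, 0.059 or 0.071. The foot rests on the seated tube (top at 46 mm) at about 0.038. Lifting takes 10 to 20 N at 30 mm/s. With the pawl lifted it sinks by its own weight (7 N), damped to about 60 mm/s; below 0.011 no tooth holds it.
- lift_bar (a point): Centre of the black round lifting bar on top of the rail: 16 mm thick, 76 mm long along clamp_stand's y, on the mast axis, at height 186 mm + clamp_rail. 34 mm of free space below its underside on a 12 mm stem. Grip it from above across clamp_stand's x and pull straight up.
- foot (a point): The foot: round black rubber pad 30 mm across on a 12 mm spindle hanging from the arm. This point is the centre of the pad's underside: clamp_stand x = 0, y = 90 mm, height 8 mm + clamp_rail; moves up and down with the rail. The yellow arm above it is 20 mm wide, reaches to y = 106 mm, underside at 123 mm + clamp_rail.
- clamp_pawl (a joint): Angle of the pawl, rad: 0 = sprung home in the teeth, 0.32 = fully lifted. It swings out by up to about 0.16 as teeth pass. Above about 0.2 the rail is free to sink; the spring brings it back to 0 when the lever is let go.
- lever_pad (a point): Centre of the top of the red lever pad (36 mm along clamp_stand's x, 30 mm along y, 10 mm thick); 125 mm from the mast axis on the -x side and 75 mm over the bench when home. Pressing it down lifts the pawl: about 20 mm for 0.2 rad, 30 mm at the end stop (0.32); it takes 2 to 5 N.
- tube_center (a point): Centre of the loose aluminium square tube, 40 x 40 mm in section, 180 mm long along its y axis, 3 mm wall, about 0.25 kg; lies flat on the bench at the start. Both ends are alike.
- screwdriver_1: Screwdriver with red handle, 27x210x26 mm, long axis y, bystander; origin under its centre.
- tape_roll: Black tape roll, 92 mm across, 19 mm high, bystander; origin under its centre.
- cold_chisel: Dark steel cold chisel, 21x160x15 mm, long axis y, bystander; origin under its centre.
- square_tube: The same tube as tube_center; origin at the centre of its underside, z up.
Mind the look-alikes: they are no part of the job. Leave any green look-alike of the square_tube alone.

How it is judged:
On the way, in this order (a step that is already met when the one before it is completed fails the run):
1. the rail has been raised past the teeth and stands still, with room for the tube under the foot (value of joint clamp_rail above 0.044 m and velocity of joint clamp_rail between -0.01 and 0.01 m/s), for 0.2 s.
2. the tube lies in the channel up to the stop, the foot still raised over it (x of tube_center in the frame of tube_seat between -0.009 and 0.009 m and y of tube_center in the frame of tube_seat between -0.006 and 0.012 m and z of tube_center in the frame of tube_seat between -0.005 and 0.005 m and angle between the y axis of tube_center and the y axis of tube_seat, either way round below 0.15 rad and value of joint clamp_rail above 0.044 m), for 0.2 s.
3. the pawl is lifted by its lever, the tube still in place (x of tube_center in the frame of tube_seat between -0.009 and 0.009 m and y of tube_center in the frame of tube_seat between -0.006 and 0.012 m and z of tube_center in the frame of tube_seat between -0.005 and 0.005 m and angle between the y axis of tube_center and the y axis of tube_seat, either way round below 0.15 rad and value of joint clamp_pawl above 0.18 rad), for 0.1 s.
At the end, for the whole second after the job is handed in: The tube lies flat and still in the channel (centre within 9 mm of the middle line, end within 12 mm of the stop, within 0.15 rad of straight), the foot rests on it (rail between 0.0362 and 0.041, above the tooth below), and the pawl has sprung home (below 0.08 rad) (x of tube_center in the frame of tube_seat between -0.009 and 0.009 m and y of tube_center in the frame of tube_seat between -0.006 and 0.012 m and z of tube_center in the frame of tube_seat between -0.005 and 0.005 m and angle between the y axis of tube_center and the y axis of tube_seat, either way round below 0.15 rad and value of joint clamp_rail between 0.0362 and 0.041 m and value of joint clamp_pawl below 0.08 rad and linear speed of square_tube below 0.01 m/s); the robot touches nothing.
It fails at once if the screwdriver is moved more than 30 mm (distance of screwdriver_1 from where it was at the start of the episode above 0.03 m).
It fails at once if the roll of tape is moved more than 30 mm (distance of tape_roll from where it was at the start of the episode above 0.03 m).
It fails at once if the cold chisel is moved more than 30 mm (distance of cold_chisel from where it was at the start of the episode above 0.03 m).
It also fails if it takes over 67 s, if anything falls off the work surface, if the arm or the gripper's body presses on something with over 40 N, if the wrist force passes 120 N, or if a joint passes its speed limit or range.

## Working session

There is one attempt and no reset: what is moved stays moved. The work goes in short steps, Python scripts to look and compute and a tool call to move; the robot and the scene stay as the last step left them, time stands still between calls to the robot, and variables do not carry over. Pictures are saved under pics/ and viewed, and the job is handed in when it is done.

Besides the shell and the picture viewer there is one more tool, called after "Request:" by a JSON object that holds its "api" and its "payload", one argument or row to a line. move_arm: Moves the arm, as the interface text tells. Its arguments: {"type":"object","properties":{"rows":{"type":"array","items":{"type":"object","properties":{"offset":{"type":"array","items":{"type":"number"}},"spin":{"type":"number"},"fingers":{"type":"number"}}}},"newtons":{"type":"number"}},"required":["rows"]}

```bash
ls; mkdir -p pics; cat > h.py <<'E'
from rig import *
import numpy as np, cv2
def shot(name,fn):
    c=read_camera(name); cv2.imwrite('pics/'+fn+'.png',c['image'][:,:,::-1])
    np.savez('pics/'+fn+'.npz',**{k:np.array(v) for k,v in c.items()}); return c
def load(fn): return dict(np.load('pics/'+fn+'.npz'))
def ray(c,u,v):
    m=c['mtx']; d=np.array([(u-m[0,2])/m[0,0],(v-m[1,2])/m[1,1]]); s=d.copy()
    for _ in range(20): s=d/(1+c['k1']*(s@s))
    r=np.array([s[0],s[1],1.]); return -c['R'].T@c['t'], c['R'].T@r
def onplane(c,u,v,z):
    o,d=ray(c,u,v); return o+d*(z-o[2])/d[2]
def pt(c,u,v):
    o,d=ray(c,u,v); return o+d*c['z_map'][int(v),int(u)]
def proj(c,X):
    p=c['R']@np.array(X)+c['t']; s=p[:2]/p[2]; s=s*(1+c['k1']*(s@s)); m=c['mtx']; return m[0,0]*s[0]+m[0,2],m[1,1]*s[1]+m[1,2]
E
python3 - <<'E'
from h import *
for n in ['scene','side','wrist']:
    c=shot(n,n+'0'); print(n,c['k1'],c['mtx'].tolist(),(-c['R'].T@c['t']).round(3),c['R'].round(2).tolist())
s=get_state(); print({k:np.round(v,3).tolist() for k,v in s.items()})
E
```

```text
pics
scene 0.017209658172163595 [[480.2404372515891, 0.0, 280.3037887222403], [0.0, 480.2404372515891, 211.42716991902867], [0.0, 0.0, 1.0]] [-0.612  0.596  0.896] [[-0.44, -0.9, 0.01], [-0.47, 0.22, -0.85], [0.76, -0.38, -0.52]]
side -0.006714721096598054 [[396.02264542096464, 0.0, 282.4753436678159], [0.0, 396.02264542096464, 209.89073805583297], [0.0, 0.0, 1.0]] [ 0.253 -0.916  0.974] [[0.97, -0.26, 0.02], [-0.15, -0.62, -0.77], [0.21, 0.75, -0.63]]
wrist 0.011329959601788384 [[342.1119156041289, 0.0, 275.79272388163974], [0.0, 342.1119156041289, 206.47611862403753], [0.0, 0.0, 1.0]] [ 0.269 -0.597  0.373] [[0.3, -0.96, -0.0], [-0.91, -0.28, 0.31], [-0.3, -0.09, -0.95]]
{'time_s': 0.15, 'joints': [1.206, 0.629, 0.038, 1.518, -0.027, 0.996, -0.02], 'qvel': [0.0, -0.003, -0.001, -0.003, -0.0, -0.0, 0.001], 'effort': [0.002, -56.38, 1.228, -19.365, 0.011, 0.007, 0.0], 'ee_pos': [0.191, -0.621, 0.303], 'eef_rot': [[-0.0, 0.294, -0.956], [0.001, -0.956, -0.294], [-1.0, -0.001, 0.0]], 'wrist_force': [-1.225, 0.467, -0.936], 'ft_torque': [0.056, -0.052, -0.003], 'grip_width': 0.085}
```

View pics/scene0.png

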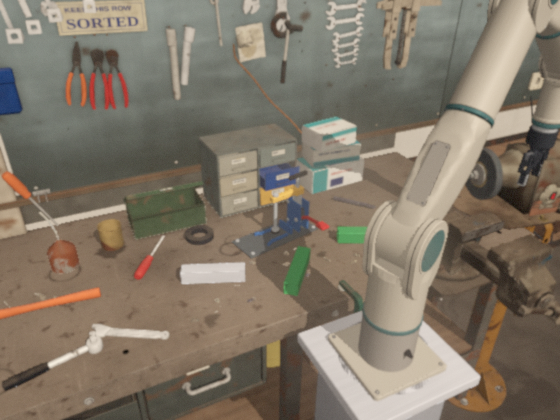

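View pics/side0.png

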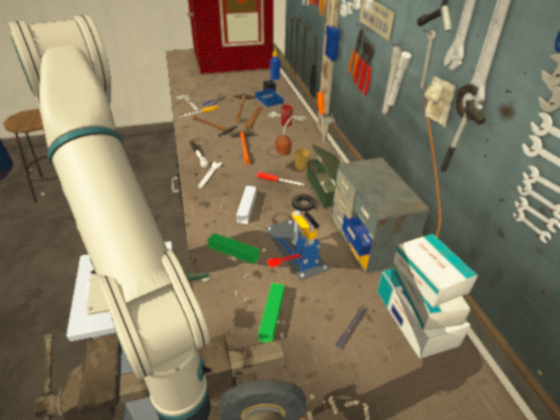

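View pics/wrist0.png

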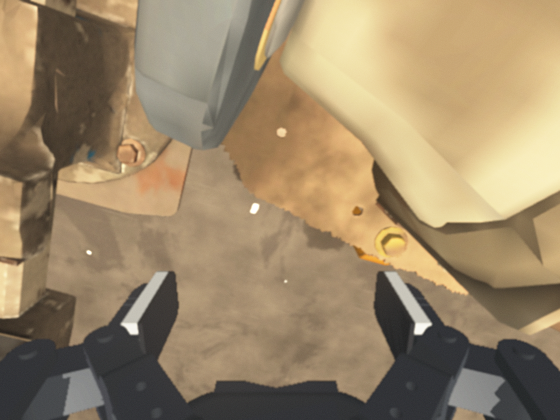

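The scene view shows the clamp at about (280,225), a white/aluminium bar at (213,273) and two green bars at (297,270) and (352,235). The side view shows the same things: clamp (303,240), aluminium bar (246,204), green bars (233,247) and (271,311). Next I'll enlarge the clamp and the aluminium bar.

```bash
python3 - <<'E'
import cv2,numpy as np
a=cv2.imread('pics/scene0.png')[165:300,165:385]; b=cv2.imread('pics/side0.png')[170:350,190:410]
a=cv2.resize(a,None,fx=3.6,fy=3.6,interpolation=cv2.INTER_CUBIC);b=cv2.resize(b,None,fx=3.3,fy=3.3,interpolation=cv2.INTER_CUBIC)
cv2.imwrite('pics/za.png',a);cv2.imwrite('pics/zb.png',b)
from h import *
for n,uv in {'scene0':[(213,272),(240,243),(280,170),(297,270)],'side0':[(246,190),(246,205),(300,225),(290,262),(233,247)]}.items():
    c=load(n)
    for p in uv: print(n,p,pt(c,*p).round(3))
E
```

```text
scene0 (213, 272) [0.429 0.282 0.04 ]
scene0 (240, 243) [0.574 0.141 0.005]
scene0 (280, 170) [ 0.719 -0.072  0.156]
scene0 (297, 270) [0.329 0.066 0.045]
side0 (246, 190) [0.455 0.334 0.044]
side0 (246, 205) [0.438 0.244 0.042]
side0 (300, 225) [ 0.565 -0.022  0.142]
side0 (290, 262) [ 0.53  -0.044  0.004]
side0 (233, 247) [0.354 0.035 0.039]
```

View pics/za.png

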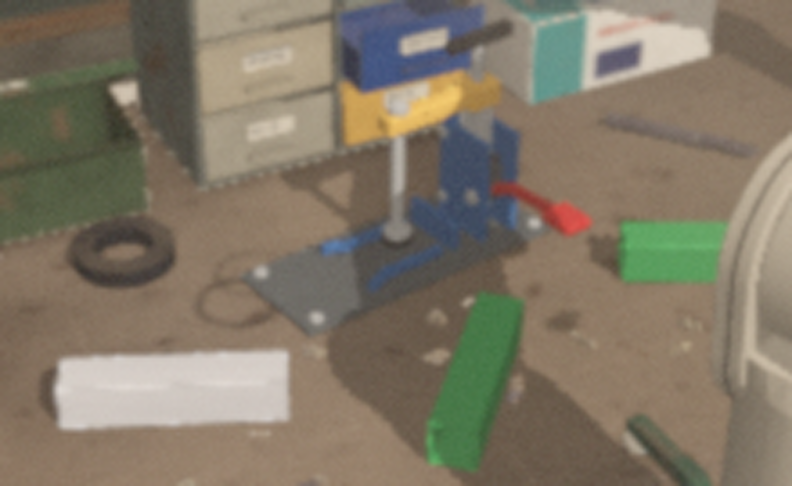

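View pics/zb.png

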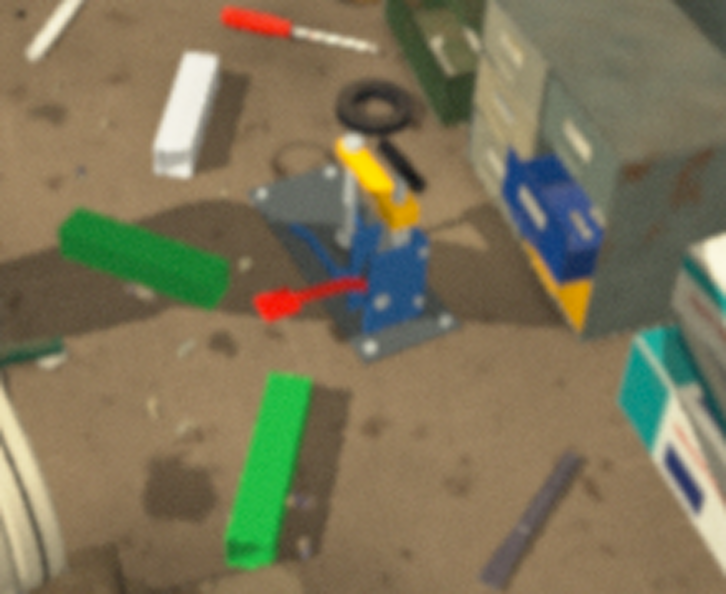

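In the crops, only the pale tube (scene (213,273), side (246,204)) has a bare metal finish. The other two 40 mm bars are green, so they are the look-alikes and stay where they are. The plate bolts show up clearly and give the clamp pose. The tube's top face gives the tube pose.

```bash
python3 - <<'E'
from h import *
S=load('side0');C=load('scene0')
zb=0.008
b=[(262,194),(331,172),(370,347),(446,322)]
P=np.array([onplane(S,190+(u+.5)/3.3-.5,170+(v+.5)/3.3-.5,zb) for u,v in b]); print(P.round(4))
Q=np.array([onplane(C,165+(u)/3.6,165+v/3.6,zb) for u,v in [(318,318),(262,272),(534,223)]]); print('scene',Q.round(4))
cen=P.mean(0); d=(P[0]+P[1]-P[2]-P[3])[:2]; d/=np.linalg.norm(d)
print('sizes',np.linalg.norm(P[0]-P[1]),np.linalg.norm(P[2]-P[3]),np.linalg.norm(P[0]-P[2]))
ang=np.arctan2(d[1],d[0]); o=cen[:2]-d*0.0875
print('side: yaxis ang',np.degrees(ang),'origin',o)
d2=(Q[1]-Q[2])[:2]; print('scene ang',np.degrees(np.arctan2(d2[1],d2[0])), 'mid diag',(Q[0]+Q[2])/2)
# tube via depth: bright pixels at z 0.03-0.05
def cloud(c):
    h,w=c['z_map'].shape; vv,uu=np.mgrid[:h,:w]; m=c['mtx']
    q=np.stack([(uu-m[0,2])/m[0,0],(vv-m[1,2])/m[1,1]],-1); s=q.copy()
    for _ in range(10): s=q/(1+c['k1']*(s**2).sum(-1,keepdims=True))
    X=np.concatenate([s,np.ones((h,w,1))],-1)*c['z_map'][...,None]
    return (X-c['t'])@c['R']
for n,c in (('side',S),('scene',C)):
    X=cloud(c); im=c['image'].astype(int)
    m=(im.min(-1)>120)&(im.max(-1)-im.min(-1)<45)&(abs(X[...,0]-.44)<.09)&(abs(X[...,1]-.27)<.15)&(c['z_map']>0)
    top=m&(abs(X[...,2]-.04)<.005)
    p=X[top][:,:2].astype(np.float32); r=cv2.minAreaRect(p); print(n,m.sum(),top.sum(),r, 'zmed',np.median(X[top][:,2]))
    print(p.mean(0), cv2.fitLine(p,cv2.DIST_L2,0,.01,.01).ravel())
    # red pad
    rd=(im[...,0]>150)&(im[...,1]<80)&(im[...,2]<80)&(abs(X[...,0]-.46)<.15)&(abs(X[...,1]+.05)<.12)
    q=X[rd]; print('red',rd.sum(),q.min(0).round(3),q.max(0).round(3))
    # bar: dark points high
    bl=(im.max(-1)<70)&(X[...,2]>.16)&(X[...,2]<.22)&(abs(X[...,0]-.6)<.1)&(abs(X[...,1]+.04)<.1)
    q=X[bl]; print('bar',bl.sum(), q.mean(0).round(4),q.min(0).round(3),q.max(0).round(3)) if bl.sum() else 0
    ye=(im[...,0]>170)&(im[...,2]<90)&(im[...,1]>110)&(X[...,2]>.1)&(X[...,2]<.22)&(abs(X[...,0]-.57)<.1)&(abs(X[...,1]+.02)<.12)
    q=X[ye]; print('yel',ye.sum(), q.min(0).round(3),q.max(0).round(3)) if ye.sum() else 0
E
```

```text
[[ 0.5     0.1309  0.008 ]
 [ 0.5842  0.1487  0.008 ]
 [ 0.5507 -0.1108  0.008 ]
 [ 0.6339 -0.0976  0.008 ]]
scene [[ 0.5012  0.1263  0.008 ]
 [ 0.5862  0.1438  0.008 ]
 [ 0.5518 -0.1168  0.008 ]]
sizes 0.0860617684216678 0.08426934784376437 0.24701137036537307
side: yaxis ang 101.63202860257265 origin [ 0.58483749 -0.06789346]
scene ang 82.48934857297219 mid diag [0.52652469 0.00476945 0.008     ]
side 505 304 ((0.4456876218318939, 0.278238981962204), (0.18614517152309418, 0.040242407470941544), 68.3758316040039) zmed 0.041073837983313925
[0.44428986 0.27296296] [0.3741594  0.9273644  0.44429    0.27296302]
red 161 [ 0.442 -0.108 -0.002] [ 0.55  -0.005  0.081]
bar 67 [ 0.5816 -0.072   0.2035] [ 0.572 -0.102  0.197] [ 0.591 -0.033  0.209]
yel 216 [ 0.553 -0.087  0.125] [0.6   0.034 0.172]
scene 1392 614 ((0.44622802734375, 0.2759791612625122), (0.17860695719718933, 0.05074194073677063), 66.09571838378906) zmed 0.041995566689227624
[0.44166774 0.2769091 ] [0.3786876  0.92552453 0.44166782 0.27690905]
red 29 [ 0.442 -0.098  0.074] [ 0.479 -0.077  0.081]
yel 51 [ 0.555 -0.079  0.138] [0.596 0.039 0.161]
```

```bash
python3 - <<'E'
from h import *
def cloud(c):
    h,w=c['z_map'].shape; vv,uu=np.mgrid[:h,:w]; m=c['mtx']
    q=np.stack([(uu-m[0,2])/m[0,0],(vv-m[1,2])/m[1,1]],-1); s=q.copy()
    for _ in range(10): s=q/(1+c['k1']*(s**2).sum(-1,keepdims=True))
    X=np.concatenate([s,np.ones((h,w,1))],-1)*c['z_map'][...,None]
    return (X-c['t'])@c['R']
for n in ('side0','scene0'):
    c=load(n);X=cloud(c).reshape(-1,3);X=X[c['z_map'].ravel()>0]
    a=np.array([.19,-.62]);b=np.array([.584,-.069]);L=np.linalg.norm(b-a);u=(b-a)/L
    s=(X[:,:2]-a)@u; t=(X[:,:2]-a)@[-u[1],u[0]]
    for k in np.arange(-.1,L+.1,.05):
        m=(s>k)&(s<=k+.05)&(abs(t)<.11)&(X[:,2]<.6)
        print(n,round(k,2),m.sum(),X[m][:,2].max().round(3) if m.sum() else None)
    m=(X[:,0]>.6)&(X[:,0]<.95)&(abs(X[:,1]+.05)<.15)&(X[:,2]>.1)&(X[:,2]<.4); q=X[m]
    print('cabinet xmin', np.percentile(q[:,0],[1,5,20]) if m.sum() else 0, q[:,2].max() if m.sum() else 0)
E
```

```text
side0 -0.1 276 0.6
side0 -0.05 4190 0.6
side0 0.0 861 0.6
side0 0.05 1561 0.299
side0 0.1 675 0.3
side0 0.15 992 0.147
side0 0.2 1166 0.149
side0 0.25 1306 0.143
side0 0.3 745 0.111
side0 0.35 1253 0.045
side0 0.4 1143 0.046
side0 0.45 1037 0.046
side0 0.5 909 0.046
side0 0.55 897 0.081
side0 0.6 1024 0.113
side0 0.65 1282 0.209
side0 0.7 639 0.207
side0 0.75 519 0.159
cabinet xmin [0.71628149 0.7416845  0.76473804] 0.3999817587020412
scene0 -0.1 1570 0.322
scene0 -0.05 3062 0.505
scene0 0.0 3517 0.599
scene0 0.05 1041 0.599
scene0 0.1 992 0.301
scene0 0.15 93 0.149
scene0 0.2 94 0.15
scene0 0.25 0 None
scene0 0.3 0 None
scene0 0.35 0 None
scene0 0.4 54 0.045
scene0 0.45 559 0.048
scene0 0.5 553 0.048
scene0 0.55 560 0.082
scene0 0.6 636 0.113
scene0 0.65 1014 0.211
scene0 0.7 736 0.206
scene0 0.75 693 0.157
cabinet xmin [0.71436477 0.7208749  0.75117819] 0.39985079537586726
```

Request:
{"api": "move_arm", "payload": {
  "rows": [
    {"offset":[-0.005,0,0],"spin":-7.05},
    {"offset":[-0.005,0,0],"spin":-7.05},
    {"offset":[-0.005,0,0],"spin":-7.05},
    {"offset":[-0.005,0,0],"spin":-7.05},
    {"offset":[-0.005,0,0],"spin":-7.05},
    {"offset":[-0.005,0,0],"spin":-7.05},
    {"offset":[-0.005,0,0],"spin":-7.05},
    {"offset":[-0.005,0,0],"spin":-7.05},
    {"offset":[-0.005,0,0],"spin":-7.05},
    {"offset":[-0.005,0,0],"spin":-7.05},
    {"offset":[-0.005,0,0],"spin":-7.05},
    {"offset":[-0.005,0,0],"spin":-7.05}
  ]
}}

```text
invalid input
```

Request:
{"api": "move_arm", "payload": {
  "rows": [
    {"offset":[-0.007,0,0],"spin":-7.05,"fingers":0.06},
    {"offset":[-0.007,0,0],"spin":-7.05,"fingers":0.06},
    {"offset":[-0.007,0,0],"spin":-7.05,"fingers":0.06},
    {"offset":[-0.007,0,0],"spin":-7.05,"fingers":0.06},
    {"offset":[-0.007,0,0],"spin":-7.05,"fingers":0.06},
    {"offset":[-0.007,0,0],"spin":-7.05,"fingers":0.06},
    {"offset":[-0.007,0,0],"spin":-7.05,"fingers":0.06},
    {"offset":[-0.007,0,0],"spin":-7.05,"fingers":0.06},
    {"offset":[-0.007,0,0],"spin":-7.05,"fingers":0.06},
    {"offset":[-0.007,0,0],"spin":-7.05,"fingers":0.06},
    {"offset":[-0.007,0,0],"spin":-7.05,"fingers":0.06},
    {"offset":[-0.007,0,0],"spin":-7.05,"fingers":0.06}
  ],
  "newtons": 60
}}

```text
time_s: 1.15
ee_pos: [0.1912, -0.6211, 0.3879]
eef_rot: [[-0.0, 0.978, 0.209], [0.001, 0.209, -0.978], [-1.0, -0.0, -0.001]]
wrist_force: [0.5, -0.3, -0.5]
grip_width: 0.06
```

```bash
cat >> h.py <<'E'
def togo(target,yaw_zdeg=None):
    s=get_state(); p=np.array(s['ee_pos']);R=np.array(s['eef_rot'])
    print('t',round(s['time_s'],2),'pos',p.round(4),'zyaw',np.degrees(np.arctan2(R[1,2],R[0,2])).round(2),'F',np.round(s['wrist_force'],1),'w',round(s['grip_width'],4),'j',np.round(s['joints'],2))
    o=R.T@(np.array(target)-p); print('offset',o.round(4))
E
python3 -c "
from h import *
togo([.584,-.069,.32])"
```

```text
t 1.15 pos [ 0.1912 -0.6211  0.3879] zyaw -77.94 F [ 0.5 -0.3 -0.5] w 0.06 j [ 1.43  0.58 -0.36  1.4   0.21  1.21  1.27]
offset [ 0.0681  0.4995 -0.4577]
```

Request:
{"api": "move_arm", "payload": {
  "rows": [
    {"offset":[0,0.025,-0.0229],"spin":0,"fingers":0.06},
    {"offset":[0,0.025,-0.0229],"spin":0,"fingers":0.06},
    {"offset":[0,0.025,-0.0229],"spin":0,"fingers":0.06},
    {"offset":[0,0.025,-0.0229],"spin":0,"fingers":0.06},
    {"offset":[0,0.025,-0.0229],"spin":0,"fingers":0.06},
    {"offset":[0,0.025,-0.0229],"spin":0,"fingers":0.06},
    {"offset":[0,0.025,-0.0229],"spin":0,"fingers":0.06},
    {"offset":[0,0.025,-0.0229],"spin":0,"fingers":0.06},
    {"offset":[0,0.025,-0.0229],"spin":0,"fingers":0.06},
    {"offset":[0,0.025,-0.0229],"spin":0,"fingers":0.06},
    {"offset":[0,0.025,-0.0229],"spin":0,"fingers":0.06},
    {"offset":[0,0.025,-0.0229],"spin":0,"fingers":0.06}
  ]
}}

```text
time_s: 2.15
ee_pos: [0.4298, -0.2898, 0.3878]
eef_rot: [[-0.0, 0.979, 0.203], [-0.0, 0.203, -0.979], [-1.0, -0.0, -0.0]]
wrist_force: [0.2, -0.4, -0.4]
grip_width: 0.0602
```

```bash
python3 -c "
from h import *
togo([.584,-.069,.32])"
```

```text
t 2.15 pos [ 0.4298 -0.2898  0.3878] zyaw -78.29 F [ 0.2 -0.4 -0.4] w 0.0602 j [ 0.86  0.37 -0.45  1.76  0.19  1.05  0.55]
offset [ 0.0678  0.1958 -0.1849]
```

Request:
{"api": "move_arm", "payload": {
  "rows": [
    {"offset":[0,0.025,-0.0235],"spin":0,"fingers":0.06},
    {"offset":[0,0.025,-0.0235],"spin":0,"fingers":0.06},
    {"offset":[0.005,0.025,-0.0235],"spin":0,"fingers":0.06},
    {"offset":[0.01,0.025,-0.0235],"spin":0,"fingers":0.06},
    {"offset":[0.01,0.025,-0.0235],"spin":0,"fingers":0.06},
    {"offset":[0.01,0.025,-0.0235],"spin":0,"fingers":0.06},
    {"offset":[0.01,0.025,-0.0235],"spin":0,"fingers":0.06},
    {"offset":[0.01,0.021,-0.0205],"spin":0,"fingers":0.06},
    {"offset":[0.01,0,0],"spin":0,"fingers":0.06},
    {"offset":[0,0,0],"spin":0,"fingers":0.06}
  ]
}}

```text
time_s: 2.98
ee_pos: [0.5831, -0.0681, 0.3206]
eef_rot: [[-0.004, 0.978, 0.207], [0.001, 0.207, -0.978], [-1.0, -0.004, -0.002]]
wrist_force: [-0.7, -1.3, -0.2]
grip_width: 0.0597
```

```bash
python3 -c "
from h import *
togo([.584,-.069,.251])
shot('wrist','w1')"
```

```text
t 2.98 pos [ 0.5831 -0.0681  0.3206] zyaw -78.04 F [-0.7 -1.3 -0.2] w 0.0597 j [ 0.36  0.55 -0.46  1.67  0.28  0.99  0.01]
offset [0.0696 0.001  0.0012]
```

View pics/w1.png

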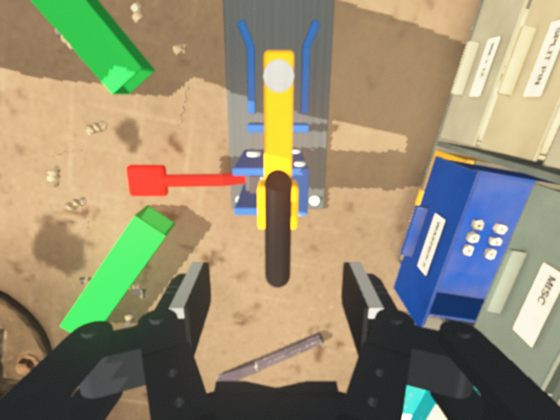

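The wrist view shows the black bar running from (277,175) to (278,283), midway between the fingers and square to them. I'll measure its ends, the plate and the red pad at (147,181).

```bash
python3 - <<'E'
from h import *
c=load('w1')
for p in [(278,178),(277,230),(278,282)]: print(p,pt(c,*p).round(4), onplane(c,*p,.205).round(4))
im=c['image'].astype(int)
red=((im[...,0]>150)&(im[...,1]<70)&(im[...,2]<70)).astype(np.uint8)
red=cv2.morphologyEx(red,cv2.MORPH_OPEN,np.ones((17,17)))
v,u=np.nonzero(red);print('pad',u.min(),u.max(),v.min(),v.max()); cu,cv_=(u.min()+u.max())/2,(v.min()+v.max())/2
print(pt(c,cu,cv_), onplane(c,cu,cv_,.075))
# expected
th=np.radians(101.6);d=np.array([np.cos(th),np.sin(th)]);x=np.array([np.sin(th),-np.cos(th)])
o=np.array([.584,-.069])
for n,q in {'pad':(-.125,0,.075),'foot arm end':(0,.106,.16),'plateL':(-.055,.225,.006),'barend':(0,.038,.205),'barend2':(0,-.038,.205),'fencemid':(0,.09,.006),'stop':(0,.05,.032)}.items():
    w=np.r_[o+x*q[0]+d*q[1],q[2]]; print(n,w.round(3),np.round(proj(c,w),1))
E
```

```text
(278, 178) [ 0.5772 -0.0326  0.2039] [ 0.5771 -0.0324  0.205 ]
(277, 230) [ 0.5831 -0.063   0.2046] [ 0.5831 -0.0629  0.205 ]
(278, 282) [ 0.5909 -0.0967  0.2046] [ 0.5909 -0.0964  0.205 ]Traceback (most recent call last):
  File "<stdin>", line 7, in <module>
    return umr_minimum(a, axis, None, out, keepdims, initial, where)
ValueError: zero-size array to reduction operation minimum which has no identity
```

Request:
{"api": "move_arm", "payload": {
  "rows": [
    {"offset":[0.012,0,0],"spin":0,"fingers":0.06},
    {"offset":[0.015,0,0],"spin":0,"fingers":0.06},
    {"offset":[0.015,0,0],"spin":0,"fingers":0.06},
    {"offset":[0.015,0,0],"spin":0,"fingers":0.06},
    {"offset":[0.013,0,0],"spin":0,"fingers":0.06},
    {"offset":[0,0,0],"spin":0,"fingers":0.0},
    {"offset":[0,0,0],"spin":0,"fingers":0.0},
    {"offset":[0,0,0],"spin":0,"fingers":0.0},
    {"offset":[0,0,0],"spin":0,"fingers":0.0},
    {"offset":[0,0,0],"spin":0,"fingers":0.0},
    {"offset":[0,0,0],"spin":0,"fingers":0.0}
  ],
  "newtons": 80
}}

```text
time_s: 3.95
ee_pos: [0.5844, -0.0708, 0.2544]
eef_rot: [[0.003, 0.979, 0.202], [-0.001, 0.202, -0.979], [-1.0, 0.002, 0.002]]
wrist_force: [-1.2, -1.1, 6.8]
grip_width: 0.0137
```

```bash
python3 -c "
from h import *
togo([.584,-.069,.251])"
```

```text
t 3.95 pos [ 0.5844 -0.0708  0.2544] zyaw -78.32 F [-1.2 -1.1  6.8] w 0.0137 j [ 0.34  0.63 -0.43  1.74  0.33  0.84 -0.03]
offset [ 0.0034 -0.     -0.0019]
```

Request:
{"api": "move_arm", "payload": {
  "rows": [
    {"offset":[0,0,0],"spin":0,"fingers":0.035},
    {"offset":[0,0,0],"spin":0,"fingers":0.035},
    {"offset":[0.003,0,0],"spin":0,"fingers":0.035},
    {"offset":[0.003,0,0],"spin":0,"fingers":0.035},
    {"offset":[0,0,0],"spin":0,"fingers":0.035},
    {"offset":[0,0,0],"spin":0,"fingers":0.0},
    {"offset":[0,0,0],"spin":0,"fingers":0.0},
    {"offset":[0,0,0],"spin":0,"fingers":0.0},
    {"offset":[0,0,0],"spin":0,"fingers":0.0}
  ]
}}

```text
time_s: 4.7
ee_pos: [0.5842, -0.07, 0.2469]
eef_rot: [[0.001, 0.979, 0.203], [0.001, 0.203, -0.979], [-1.0, 0.001, -0.0]]
wrist_force: [3.1, 0.9, -3.6]
grip_width: 0.0137
```

```bash
python3 -c "
from h import *
togo([.584,-.069,.251])"
```

```text
t 4.7 pos [ 0.5842 -0.07    0.2469] zyaw -78.26 F [ 3.1  0.9 -3.6] w 0.0137 j [ 0.34  0.64 -0.42  1.75  0.34  0.83 -0.04]
offset [-0.0041 -0.     -0.001 ]
```

Request:
{"api": "move_arm", "payload": {
  "rows": [
    {"offset":[-0.0025,0,0],"spin":0,"fingers":0.0},
    {"offset":[-0.0025,0,0],"spin":0,"fingers":0.0},
    {"offset":[-0.0025,0,0],"spin":0,"fingers":0.0},
    {"offset":[-0.0025,0,0],"spin":0,"fingers":0.0},
    {"offset":[-0.0025,0,0],"spin":0,"fingers":0.0},
    {"offset":[-0.0025,0,0],"spin":0,"fingers":0.0},
    {"offset":[-0.0025,0,0],"spin":0,"fingers":0.0},
    {"offset":[-0.0025,0,0],"spin":0,"fingers":0.0},
    {"offset":[-0.0025,0,0],"spin":0,"fingers":0.0},
    {"offset":[-0.0025,0,0],"spin":0,"fingers":0.0},
    {"offset":[-0.0025,0,0],"spin":0,"fingers":0.0},
    {"offset":[-0.0025,0,0],"spin":0,"fingers":0.0}
  ]
}}

```text
time_s: 5.7
ee_pos: [0.5842, -0.07, 0.2754]
eef_rot: [[0.001, 0.979, 0.203], [0.001, 0.203, -0.979], [-1.0, 0.001, -0.001]]
wrist_force: [7.6, 1.2, -15.4]
grip_width: 0.0137
```

Request:
{"api": "move_arm", "payload": {
  "rows": [
    {"offset":[-0.0028,0,0],"spin":0,"fingers":0.0},
    {"offset":[-0.0028,0,0],"spin":0,"fingers":0.0},
    {"offset":[-0.0028,0,0],"spin":0,"fingers":0.0},
    {"offset":[-0.0028,0,0],"spin":0,"fingers":0.0},
    {"offset":[-0.0028,0,0],"spin":0,"fingers":0.0},
    {"offset":[-0.0028,0,0],"spin":0,"fingers":0.0},
    {"offset":[-0.0028,0,0],"spin":0,"fingers":0.0},
    {"offset":[-0.0028,0,0],"spin":0,"fingers":0.0},
    {"offset":[-0.0028,0,0],"spin":0,"fingers":0.0},
    {"offset":[-0.0028,0,0],"spin":0,"fingers":0.0},
    {"offset":[-0.0028,0,0],"spin":0,"fingers":0.0},
    {"offset":[0,0,0],"spin":0,"fingers":0.0}
  ]
}}

```text
time_s: 6.7
ee_pos: [0.5842, -0.07, 0.3067]
eef_rot: [[0.001, 0.979, 0.203], [0.001, 0.203, -0.979], [-1.0, 0.001, -0.001]]
wrist_force: [5.0, 1.0, -10.2]
grip_width: 0.0141
```

```bash
python3 -c "
from h import *
togo([.584,-.069,.314])
c=shot('wrist','w2'); shot('side','s2')
for p in [(278,200),(277,230),(278,260)]: print(pt(c,*p).round(4))"
```

```text
t 6.7 pos [ 0.5842 -0.07    0.3067] zyaw -78.26 F [  5.    1.  -10.2] w 0.0141 j [ 0.36  0.57 -0.45  1.68  0.29  0.96  0.  ]
offset [-0.0073 -0.     -0.001 ]
[ 0.5801 -0.0404  0.2123]
[ 0.5784 -0.0359  0.2639]
[ 0.5811 -0.0471  0.2643]
```

View pics/w2.png

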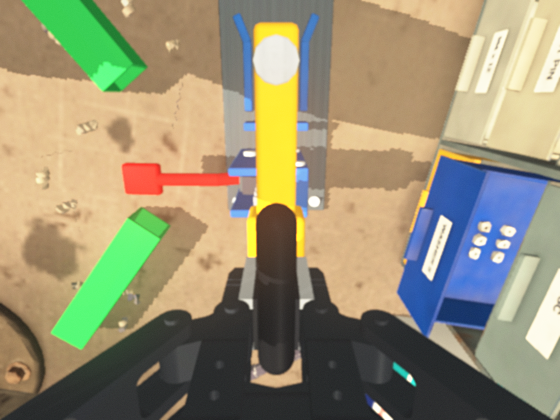

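The bar is gripped and its top is at 0.264, which puts the rail at about 0.070. It needs a few more mm to pass the last tooth, then I can release.

Request:
{"api": "move_arm", "payload": {
  "rows": [
    {"offset":[-0.0025,0,0],"spin":0,"fingers":0.0},
    {"offset":[-0.0025,0,0],"spin":0,"fingers":0.0},
    {"offset":[0,0,0],"spin":0,"fingers":0.0},
    {"offset":[0,0,0],"spin":0,"fingers":0.0},
    {"offset":[0.002,0,0],"spin":0,"fingers":0.0},
    {"offset":[0.002,0,0],"spin":0,"fingers":0.03},
    {"offset":[0,0,0],"spin":0,"fingers":0.085},
    {"offset":[0,0,0],"spin":0,"fingers":0.085},
    {"offset":[-0.01,0,0],"spin":0,"fingers":0.085},
    {"offset":[-0.015,0,0],"spin":0,"fingers":0.085},
    {"offset":[-0.02,0,0],"spin":0,"fingers":0.085},
    {"offset":[-0.02,0,0],"spin":0,"fingers":0.085}
  ]
}}

```text
time_s: 7.8
ee_pos: [0.5833, -0.0703, 0.3752]
eef_rot: [[-0.001, 0.979, 0.203], [-0.0, 0.203, -0.979], [-1.0, -0.001, -0.0]]
wrist_force: [0.5, 0.5, -0.5]
grip_width: 0.0852
```

```bash
python3 -c "
from h import *
togo([.446,.277,.2])
c=shot('wrist','w3');shot('side','s3');shot('scene','c3')
for v in range(180,300,15): print(v,pt(c,277,v).round(4))"
```

```text
t 7.8 pos [ 0.5833 -0.0703  0.3752] zyaw -78.28 F [ 0.5  0.5 -0.5] w 0.0852 j [ 0.38  0.5  -0.48  1.59  0.25  1.11  0.04]
offset [ 0.1753 -0.0638 -0.3679]
180 [ 0.5773 -0.0348  0.2638]
195 [ 0.5791 -0.0431  0.2641]
210 [ 0.5808 -0.0516  0.2643]
225 [ 0.5826 -0.06    0.2651]
240 [ 0.5844 -0.0688  0.2657]
255 [ 0.5865 -0.0785  0.2648]
270 [ 0.5884 -0.0878  0.2653]
285 [ 0.5907 -0.0986  0.2636]
```

View pics/w3.png

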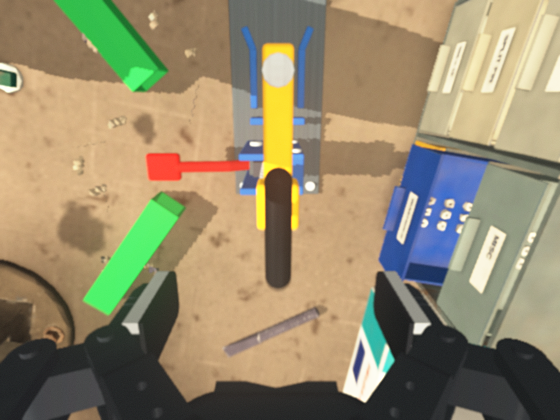

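View pics/s3.png

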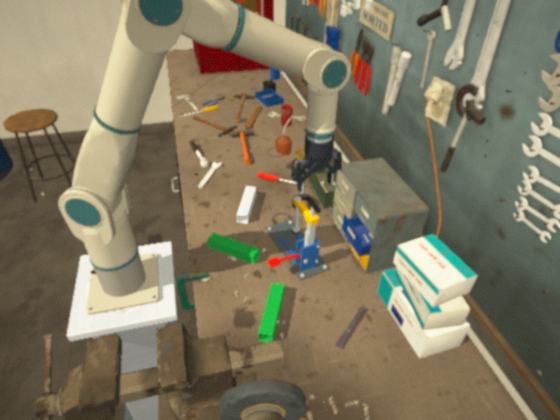

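The lifting bar's top now reads 0.265, so the rail is about 0.071 and the pawl is holding it. Next I'll go over the tube.

Request:
{"api": "move_arm", "payload": {
  "rows": [
    {"offset":[0,-0.0038,-0.0364],"spin":0,"fingers":0.085},
    {"offset":[0,-0.0038,-0.0364],"spin":0,"fingers":0.085},
    {"offset":[0,-0.0038,-0.0364],"spin":0,"fingers":0.085},
    {"offset":[0,-0.0038,-0.0364],"spin":0,"fingers":0.085},
    {"offset":[0,-0.0038,-0.0364],"spin":0,"fingers":0.085},
    {"offset":[0,-0.0038,-0.0364],"spin":0,"fingers":0.085},
    {"offset":[0,-0.0038,-0.0364],"spin":0,"fingers":0.085},
    {"offset":[0,-0.0038,-0.0364],"spin":0,"fingers":0.085},
    {"offset":[0,-0.0038,-0.0364],"spin":0,"fingers":0.085},
    {"offset":[0,-0.0038,-0.0364],"spin":0,"fingers":0.085},
    {"offset":[0,-0.0038,-0.0364],"spin":0,"fingers":0.085}
  ]
}}

```text
time_s: 8.87
ee_pos: [0.4602, 0.3143, 0.3733]
eef_rot: [[-0.001, 0.979, 0.203], [-0.001, 0.203, -0.979], [-1.0, -0.001, 0.001]]
wrist_force: [0.8, -0.7, -0.2]
grip_width: 0.085
```

Request:
{"api": "move_arm", "payload": {
  "rows": [
    {"offset":[0.02,0,0],"spin":6.8,"fingers":0.085},
    {"offset":[0.03,0,0],"spin":6.8,"fingers":0.085},
    {"offset":[0.03,0,0],"spin":6.8,"fingers":0.085},
    {"offset":[0.03,0,0],"spin":6.8,"fingers":0.085},
    {"offset":[0.03,0,0],"spin":6.8,"fingers":0.085},
    {"offset":[0.015,0,0],"spin":0,"fingers":0.085},
    {"offset":[0,0,0],"spin":0,"fingers":0.085}
  ]
}}

```text
time_s: 9.45
ee_pos: [0.4592, 0.3115, 0.2149]
eef_rot: [[-0.007, 0.926, -0.379], [-0.006, -0.379, -0.926], [-1.0, -0.004, 0.008]]
wrist_force: [-0.3, -0.2, -0.4]
grip_width: 0.0849
```

```bash
python3 -c "
from h import *
togo([.461,.314,.2])
c=shot('wrist','w4')"
```

```text
t 9.45 pos [0.4592 0.3115 0.2149] zyaw -112.24 F [-0.3 -0.2 -0.4] w 0.0849 j [-0.44  0.63 -0.31  1.86  0.28  0.7  -1.3 ]
offset [ 0.0149  0.0008 -0.0031]
```

View pics/w4.png

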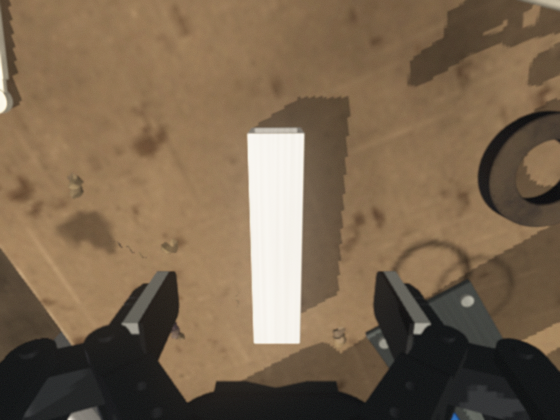

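The wrist view shows the tube upright in the picture, with its top face from (249,133) to (300,343), centred at u≈276. I'll measure it precisely.

```bash
python3 - <<'E'
from h import *
c=load('w4');im=c['image'].astype(int)
z=c['z_map']
m=((im.min(-1)>185)).astype(np.uint8)
m=cv2.morphologyEx(m,cv2.MORPH_OPEN,np.ones((9,9)))
n,l,st,ce=cv2.connectedComponentsWithStats(m); k=[i for i in range(1,n) if l[240,276]==i][0]; print(st[k],ce[k])
co,_=cv2.findContours((l==k).astype(np.uint8),0,1); 
P=np.array([onplane(c,u,v,.040)[:2] for u,v in co[0][:,0]],np.float32)
r=cv2.minAreaRect(P); print(r); print('depth z',pt(c,276,240))
ctr=np.array(r[0]); b=cv2.boxPoints(r); print(b)
e=[b[1]-b[0],b[2]-b[1]]; e=max(e,key=np.linalg.norm); e=e/np.linalg.norm(e); e*=np.sign(e[1]); a=np.degrees(np.arctan2(e[1],e[0])); print('ang',a)
print('grip',ctr+.04*e)
togo(np.r_[ctr+.04*e,.082])
E
```

```text
[  248   133    56   211 10721] [275.71411249 233.97668128]
((0.4453448951244354, 0.2777511179447174), (0.17972446978092194, 0.03970716521143913), 68.07331085205078)
depth z [0.44851779 0.2850196  0.04030076]
[[0.39337113 0.20180301]
 [0.43020597 0.18697558]
 [0.49731866 0.3536992 ]
 [0.46048382 0.36852664]]
ang 68.07331
grip [0.46028169 0.31485761]
t 9.5 pos [0.4602 0.3125 0.217 ] zyaw -112.22 F [-0.3  0.7  0.9] w 0.0852 j [-0.44  0.63 -0.31  1.86  0.28  0.71 -1.3 ]
offset [ 0.135  -0.0005 -0.0028]
```

Request:
{"api": "move_arm", "payload": {
  "rows": [
    {"offset":[0.015,0,-0.0025],"spin":0,"fingers":0.085},
    {"offset":[0.025,0,0],"spin":0,"fingers":0.085},
    {"offset":[0.025,0,0],"spin":0,"fingers":0.085},
    {"offset":[0.025,0,0],"spin":0,"fingers":0.085},
    {"offset":[0.025,0,0],"spin":0,"fingers":0.085},
    {"offset":[0.015,0,0],"spin":0,"fingers":0.085},
    {"offset":[0.005,0,0],"spin":0,"fingers":0.02},
    {"offset":[0,0,0],"spin":0,"fingers":0.02},
    {"offset":[0,0,0],"spin":0,"fingers":0.02},
    {"offset":[0,0,0],"spin":0,"fingers":0.02},
    {"offset":[0,0,0],"spin":0,"fingers":0.02}
  ],
  "newtons": 80
}}

```text
time_s: 10.42
ee_pos: [0.4633, 0.3165, 0.0857]
eef_rot: [[0.003, 0.925, -0.379], [0.002, -0.379, -0.925], [-1.0, 0.002, -0.003]]
wrist_force: [-0.3, -0.6, 6.4]
grip_width: 0.0389
```

```bash
python3 -c "
from h import *
togo([.461,.314,.2])"
```

```text
t 10.42 pos [0.4633 0.3165 0.0857] zyaw -112.3 F [-0.3 -0.6  6.4] w 0.0389 j [-0.52  0.83 -0.21  1.91  0.37  0.43 -1.39]
offset [-0.1143 -0.001   0.0029]
```

Request:
{"api": "move_arm", "payload": {
  "rows": [
    {"offset":[-0.01,0,0],"spin":0,"fingers":0.02},
    {"offset":[-0.02,0,0],"spin":0,"fingers":0.02},
    {"offset":[-0.02,0,0],"spin":0,"fingers":0.02},
    {"offset":[-0.02,0,0],"spin":-6.8,"fingers":0.02},
    {"offset":[-0.01,0,0],"spin":-6.8,"fingers":0.02},
    {"offset":[0,0,0],"spin":-6.8,"fingers":0.02},
    {"offset":[0,0,0],"spin":-6.8,"fingers":0.02},
    {"offset":[0,0,0],"spin":-6.8,"fingers":0.02},
    {"offset":[0,0,0],"spin":0,"fingers":0.02}
  ]
}}

```text
time_s: 11.17
ee_pos: [0.4627, 0.3151, 0.1647]
eef_rot: [[0.001, 0.979, 0.205], [0.0, 0.205, -0.979], [-1.0, 0.001, -0.0]]
wrist_force: [-0.1, 0.2, -2.4]
grip_width: 0.0388
```

```bash
python3 -c "
from h import *
togo([.528,.204,.14])
c=load('side0'); print('tape',onplane(c,304,202,.019))"
```

```text
t 11.17 pos [0.4627 0.3151 0.1647] zyaw -78.15 F [-0.1  0.2 -2.4] w 0.0388 j [-0.36  0.73 -0.44  1.88  0.5   0.64 -0.91]
offset [0.0247 0.0411 0.1222]
tape [0.66592184 0.23739457 0.019     ]
```

Request:
{"api": "move_arm", "payload": {
  "rows": [
    {"offset":[0,0.01,0.02],"spin":0,"fingers":0.02},
    {"offset":[0,0.01,0.03],"spin":0,"fingers":0.02},
    {"offset":[0.01,0.01,0.03],"spin":0,"fingers":0.02},
    {"offset":[0.01,0.011,0.03],"spin":0,"fingers":0.02},
    {"offset":[0.005,0,0.012],"spin":0,"fingers":0.02},
    {"offset":[0,0,0],"spin":0,"fingers":0.02}
  ]
}}

```text
time_s: 11.67
ee_pos: [0.5282, 0.1986, 0.1376]
eef_rot: [[-0.002, 0.981, 0.193], [-0.005, 0.193, -0.981], [-1.0, -0.003, 0.005]]
wrist_force: [-1.6, -0.3, -2.6]
grip_width: 0.0388
```

```bash
python3 -c "
from h import *
togo([.528,.204,.14])
c=shot('wrist','w5')"
```

```text
t 11.67 pos [0.5282 0.1986 0.1376] zyaw -78.87 F [-1.6 -0.3 -2.6] w 0.0388 j [-0.14  0.78 -0.43  1.88  0.55  0.61 -0.72]
offset [-0.0024  0.0008 -0.0054]
```

View pics/w5.png

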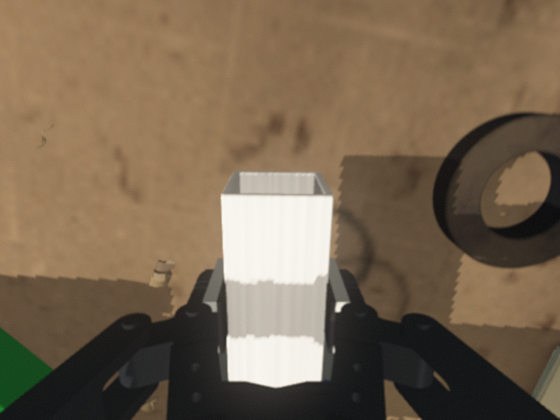

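The camera here looks away from the clamp, so I'll fix the channel's position from the earlier overhead picture w3. It shows the plate, the fences, and the stop at (277,121).

```bash
python3 - <<'E'
from h import *
for f in ('w3','w1'):
    c=load(f); im=c['image'].astype(int)
    th=np.radians(101.7);d=np.array([np.cos(th),np.sin(th)]);x=np.array([np.sin(th),-np.cos(th)]);o=np.array([.584,-.067])
    loc=lambda p:((p[:2]-o)@x*1e3,(p[:2]-o)@d*1e3)
    blue=((im[...,2]>1.5*im[...,0])&(im[...,2]>im[...,1]+35)).astype(np.uint8); blue[:,:215]=0; blue[:,345:]=0
    for v in range(30,135,6):
        us=np.nonzero(blue[v])[0]
        if len(us): 
            g=np.split(us,np.nonzero(np.diff(us)>2)[0]+1)
            print(f,v,[(int(a[0]),int(a[-1]))+tuple(np.round([loc(onplane(c,a[0]-.5,v,.015))[0],loc(onplane(c,a[-1]+.5,v,.015))[0],loc(onplane(c,a[0],v,.015))[1]],1)) for a in g])
E
python3 - <<'E'
import cv2
a=cv2.imread('pics/w3.png')[0:200,200:360]; cv2.imwrite('pics/zw3.png',cv2.resize(a,None,fx=3,fy=3,interpolation=cv2.INTER_CUBIC))
E
```

```text
w3 30 [(242, 248, np.float64(-39.6), np.float64(-31.7), np.float64(145.2)), (306, 312, np.float64(32.7), np.float64(40.6), np.float64(145.3))]
w3 36 [(244, 250, np.float64(-37.5), np.float64(-29.5), np.float64(139.1)), (303, 310, np.float64(29.4), np.float64(38.5), np.float64(139.2))]
w3 42 [(247, 253, np.float64(-34.2), np.float64(-26.3), np.float64(133.0)), (301, 307, np.float64(27.3), np.float64(35.3), np.float64(133.1))]
w3 48 [(249, 255, np.float64(-32.1), np.float64(-24.1), np.float64(126.8)), (299, 305, np.float64(25.2), np.float64(33.2), np.float64(126.9))]
w3 54 [(250, 255, np.float64(-31.1), np.float64(-24.2), np.float64(120.5)), (298, 304, np.float64(24.2), np.float64(32.2), np.float64(120.6))]
w3 60 [(250, 255, np.float64(-31.3), np.float64(-24.3), np.float64(114.1)), (298, 304, np.float64(24.3), np.float64(32.4), np.float64(114.2))]
w3 66 [(250, 256, np.float64(-31.4), np.float64(-23.3), np.float64(107.7)), (298, 304, np.float64(24.5), np.float64(32.6), np.float64(107.8))]
w3 72 [(250, 256, np.float64(-31.6), np.float64(-23.4), np.float64(101.2)), (298, 303, np.float64(2
[... 2325 characters left out ...]
(248, 254, np.float64(-31.2), np.float64(-24.0), np.float64(83.5)), (301, 308, np.float64(23.8), np.float64(32.1), np.float64(83.8))]
w1 96 [(248, 254, np.float64(-31.4), np.float64(-24.1), np.float64(77.6)), (301, 307, np.float64(24.0), np.float64(31.3), np.float64(77.9))]
w1 102 [(248, 254, np.float64(-31.5), np.float64(-24.1), np.float64(71.6)), (301, 307, np.float64(24.1), np.float64(31.5), np.float64(71.9))]
w1 108 [(248, 254, np.float64(-31.6), np.float64(-24.2), np.float64(65.5)), (301, 307, np.float64(24.3), np.float64(31.7), np.float64(65.9))]
w1 126 [(247, 262, np.float64(-33.1), np.float64(-15.9), np.float64(47.0)), (294, 308, np.float64(17.3), np.float64(33.4), np.float64(47.3))]
```

View pics/zw3.png

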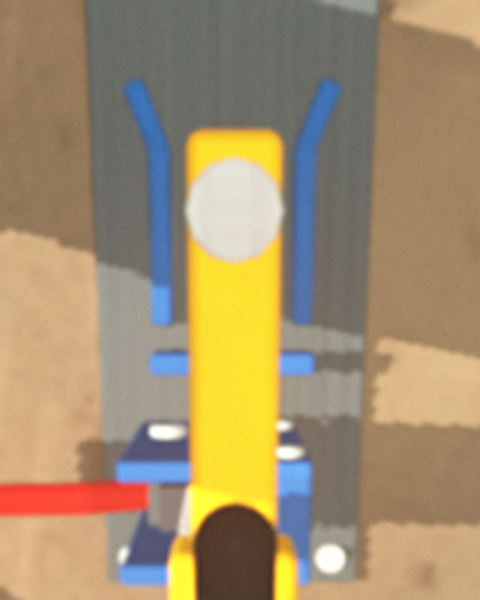

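Request:
{"api": "move_arm", "payload": {
  "rows": [
    {"offset":[0.01,0,0],"spin":0,"fingers":0.02},
    {"offset":[0.01,0,0],"spin":0,"fingers":0.02},
    {"offset":[0.008,0,0],"spin":0,"fingers":0.02},
    {"offset":[0,0,0],"spin":0,"fingers":0.02},
    {"offset":[0,0,0],"spin":0,"fingers":0.02}
  ]
}}

```text
time_s: 12.13
ee_pos: [0.5264, 0.2052, 0.1099]
eef_rot: [[-0.002, 0.979, 0.205], [-0.0, 0.205, -0.979], [-1.0, -0.002, 0.0]]
wrist_force: [-0.7, -0.3, -2.0]
grip_width: 0.0389
```

```bash
python3 -c "
from h import *
togo([.547,.1118,.0917])"
```

```text
t 12.13 pos [0.5264 0.2052 0.1099] zyaw -78.2 F [-0.7 -0.3 -2. ] w 0.0389 j [-0.17  0.82 -0.4   1.89  0.58  0.55 -0.75]
offset [0.0182 0.0011 0.0957]
```

Request:
{"api": "move_arm", "payload": {
  "rows": [
    {"offset":[0,0.001,0.01],"spin":0,"fingers":0.02},
    {"offset":[0,0,0.015],"spin":0,"fingers":0.02},
    {"offset":[0,0,0.015],"spin":0,"fingers":0.02},
    {"offset":[0,0,0.015],"spin":0,"fingers":0.02},
    {"offset":[0,0,0.015],"spin":0,"fingers":0.02},
    {"offset":[0,0,0.01],"spin":0,"fingers":0.02},
    {"offset":[0,0,0.005],"spin":0,"fingers":0.02},
    {"offset":[0,0,0],"spin":0,"fingers":0.02},
    {"offset":[0,0,0],"spin":0,"fingers":0.02}
  ]
}}

```text
time_s: 12.88
ee_pos: [0.5456, 0.1219, 0.1109]
eef_rot: [[0.0, 0.979, 0.203], [0.001, 0.203, -0.979], [-1.0, 0.001, -0.001]]
wrist_force: [0.4, 0.5, -2.6]
grip_width: 0.0394
```

```bash
python3 -c "
from h import *
togo([.547,.1118,.0917])
shot('scene','c6');c=shot('side','s6')
a=cv2.imread('pics/c6.png')[165:300,200:360];b=cv2.imread('pics/s6.png')[160:290,220:380]
cv2.imwrite('pics/z6.png',np.hstack([cv2.resize(q,(400,int(400*q.shape[0]/q.shape[1])),interpolation=cv2.INTER_CUBIC)[:320] for q in (a,b)]))"
```

```text
t 12.88 pos [0.5456 0.1219 0.1109] zyaw -78.29 F [ 0.4  0.5 -2.6] w 0.0394 j [-0.01  0.81 -0.41  1.91  0.6   0.54 -0.62]
offset [ 0.0192 -0.0007  0.0102]
```

View pics/z6.png

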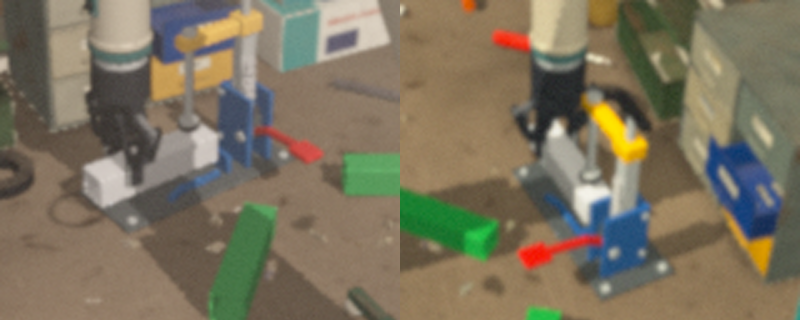

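The tube is aligned under the foot, about 10 mm short of the stop and still raised. I'll lower it now.

Request:
{"api": "move_arm", "payload": {
  "rows": [
    {"offset":[0.004,-0.0005,0.002],"spin":0,"fingers":0.02},
    {"offset":[0.004,0,0],"spin":0,"fingers":0.02},
    {"offset":[0.004,0,0],"spin":0,"fingers":0.02},
    {"offset":[0.004,0,0],"spin":0,"fingers":0.02},
    {"offset":[0.002,0,0],"spin":0,"fingers":0.02},
    {"offset":[0,0,0],"spin":0,"fingers":0.02},
    {"offset":[0,0,0],"spin":0,"fingers":0.02}
  ]
}}

```text
time_s: 13.57
ee_pos: [0.5453, 0.1195, 0.0925]
eef_rot: [[-0.0, 0.979, 0.203], [0.0, 0.203, -0.979], [-1.0, -0.0, -0.0]]
wrist_force: [-0.7, 0.1, -2.1]
grip_width: 0.039
```

```bash
python3 -c "
from h import *
togo([.547,.1118,.0917])"
```

```text
t 13.57 pos [0.5453 0.1195 0.0925] zyaw -78.27 F [-0.7  0.1 -2.1] w 0.039 j [-0.02  0.84 -0.39  1.91  0.62  0.51 -0.64]
offset [0.0008 0.     0.0079]
```

Now I'll push towards the stop with small steps, watching the force.

Request:
{"api": "move_arm", "payload": {
  "rows": [
    {"offset":[0.001,0,0.002],"spin":0,"fingers":0.02},
    {"offset":[0,0,0.002],"spin":0,"fingers":0.02},
    {"offset":[0,0,0.002],"spin":0,"fingers":0.02},
    {"offset":[0,0,0.001],"spin":0,"fingers":0.02},
    {"offset":[0,0,0],"spin":0,"fingers":0.02},
    {"offset":[0,0,0],"spin":0,"fingers":0.02}
  ]
}}

```text
time_s: 14.07
ee_pos: [0.5466, 0.1138, 0.0919]
eef_rot: [[0.0, 0.979, 0.204], [0.002, 0.204, -0.979], [-1.0, 0.0, -0.002]]
wrist_force: [-2.5, 4.8, -1.9]
grip_width: 0.0388
```

Request:
{"api": "move_arm", "payload": {
  "rows": [
    {"offset":[0,0,0.001],"spin":0,"fingers":0.02},
    {"offset":[0,0,0.001],"spin":0,"fingers":0.02},
    {"offset":[0,0,0],"spin":0,"fingers":0.02},
    {"offset":[0,0,0],"spin":0,"fingers":0.02}
  ]
}}

```text
time_s: 14.4
ee_pos: [0.5465, 0.1136, 0.092]
eef_rot: [[-0.0, 0.979, 0.205], [0.004, 0.205, -0.979], [-1.0, 0.001, -0.004]]
wrist_force: [-3.6, 7.6, -0.2]
grip_width: 0.0386
```

It has touched the stop: the force rose with no further motion. I'll settle it onto the plate and release.

Request:
{"api": "move_arm", "payload": {
  "rows": [
    {"offset":[0.001,0,0],"spin":0,"fingers":0.02},
    {"offset":[0.001,0,-0.001],"spin":0,"fingers":0.02},
    {"offset":[0,0,0],"spin":0,"fingers":0.02},
    {"offset":[0,0,0],"spin":0,"fingers":0.06},
    {"offset":[0,0,0],"spin":0,"fingers":0.085},
    {"offset":[0,0,0],"spin":0,"fingers":0.085},
    {"offset":[0,0,0],"spin":0,"fingers":0.085},
    {"offset":[-0.01,0,0],"spin":0,"fingers":0.085},
    {"offset":[-0.02,0,0],"spin":0,"fingers":0.085},
    {"offset":[-0.03,0,0],"spin":0,"fingers":0.085},
    {"offset":[-0.03,0,0],"spin":0,"fingers":0.085},
    {"offset":[0,0,0],"spin":0,"fingers":0.085}
  ]
}}

```text
time_s: 15.4
ee_pos: [0.5498, 0.1126, 0.1852]
eef_rot: [[0.009, 0.979, 0.203], [0.002, 0.203, -0.979], [-1.0, 0.009, -0.001]]
wrist_force: [0.8, 0.7, -0.6]
grip_width: 0.085
```

```bash
python3 -c "
from h import *
togo([.4616,-.0924,.25])
shot('scene','c7');c=shot('side','s7')
a=cv2.imread('pics/c7.png')[165:300,200:360];b=cv2.imread('pics/s7.png')[160:290,220:380]
cv2.imwrite('pics/z7.png',np.hstack([cv2.resize(q,(400,int(400*q.shape[0]/q.shape[1])),interpolation=cv2.INTER_CUBIC)[:320] for q in (a,b)]))
c=shot('wrist','w7')"
```

```text
t 15.4 pos [0.5498 0.1126 0.1852] zyaw -78.3 F [ 0.8  0.7 -0.6] w 0.085 j [ 0.07  0.71 -0.51  1.87  0.52  0.69 -0.54]
offset [-0.066  -0.1273  0.1828]
```

View pics/z7.png

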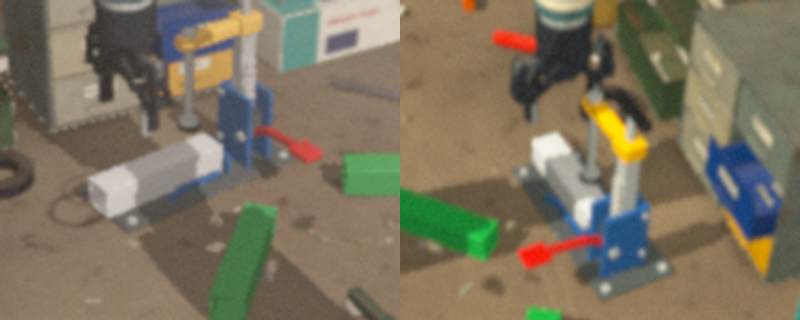

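View pics/w7.png

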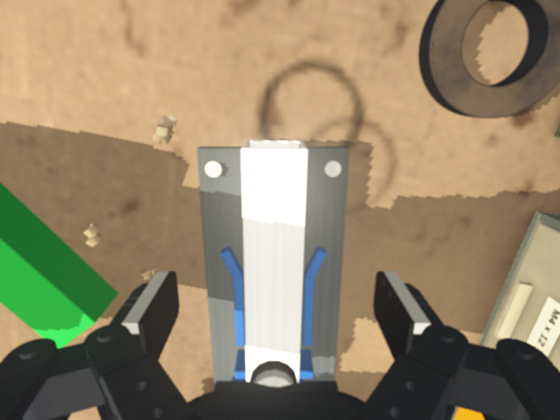

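The wrist view shows the tube lying in the channel between the fences. Its outer end at (275,146) is just past the plate edge at v≈147, and its near end is by the stop. I'll measure it.

```bash
python3 - <<'E'
from h import *
c=load('w7');im=c['image'].astype(int)
th=np.radians(101.7);d=np.array([np.cos(th),np.sin(th)]);x=np.array([np.sin(th),-np.cos(th)]);o=np.array([.584,-.067])
loc=lambda p:np.round([(p[:2]-o)@x*1e3,(p[:2]-o)@d*1e3,p[2]*1e3],1)
for v in (165,200): 
    us=np.nonzero(im[v].min(-1)>190)[0]; us=us[(us>236)&(us<312)]; print(v,us[0],us[-1],loc(onplane(c,us[0]-.5,v,.046)),loc(onplane(c,us[-1]+.5,v,.046)))
print('top depth',[loc(pt(c,275,v)) for v in (160,200,280,330)])
vs=np.nonzero(im[:,275].min(-1)>190)[0]; print(vs[:8]); print('end',loc(onplane(c,275,149,.046)))
for b in ((213,170),(333,169)): print('bolt',loc(onplane(c,*b,.008)))
print('plate end',loc(onplane(c,220,147,.006)))
w=lambda q:np.r_[o+x*q[0]+d*q[1],q[2]]
for q in [(-.125,0,.25)]: togo(w(q))
togo(w((-.125,.1,.25)))
E
```

```text
165 240 307 [-20.  221.2  46. ] [ 21.3 221.2  46. ]
200 241 305 [-20.1 199.   46. ] [ 20.7 199.   46. ]
top depth [array([  1.5, 224.4,  46.4]), array([  1.5, 199.2,  46.6]), array([  1.5, 141.9,  45.8]), array([  1.5, 102.1,  46.7])]
[141 142 143 144 145 146 147 148]
end [  1.5 230.9  46. ]
bolt [-43.2 209.9   8. ]
bolt [ 43.5 210.7   8. ]
plate end [-37.6 226.2   6. ]
t 15.55 pos [0.5471 0.111  0.1801] zyaw -78.32 F [-0.5 -0.6  0.2] w 0.0849 j [ 0.07  0.71 -0.5   1.88  0.52  0.68 -0.54]
offset [-0.0698 -0.1249  0.1819]
t 15.55 pos [0.5471 0.111  0.1801] zyaw -78.32 F [-0.5 -0.6  0.2] w 0.0849 j [ 0.07  0.71 -0.5   1.88  0.52  0.68 -0.54]
offset [-0.0699 -0.1249  0.0819]
```

The tube is seated: centre about 0.5 mm off the middle line, outer end at about 230 mm, top at 46 mm. Now for the red lever. I'll clear the foot arm sideways first, closing the fingers on the way.

Request:
{"api": "move_arm", "payload": {
  "rows": [
    {"offset":[-0.015,-0.015,0],"spin":0,"fingers":0.0},
    {"offset":[-0.02,-0.02,0],"spin":0,"fingers":0.0},
    {"offset":[-0.02,-0.03,0],"spin":0,"fingers":0.0},
    {"offset":[-0.015,-0.03,0],"spin":0,"fingers":0.0},
    {"offset":[0,-0.03,0.02],"spin":0,"fingers":0.0},
    {"offset":[0,0,0.03],"spin":0,"fingers":0.0},
    {"offset":[0,0,0.035],"spin":0,"fingers":0.0},
    {"offset":[0,0,0.035],"spin":0,"fingers":0.0},
    {"offset":[0,0,0.035],"spin":0,"fingers":0.0},
    {"offset":[0,0,0.025],"spin":0,"fingers":0.0},
    {"offset":[0,0,0],"spin":0,"fingers":0.0},
    {"offset":[0,0,0],"spin":0,"fingers":0.0}
  ]
}}

```text
time_s: 16.55
ee_pos: [0.4605, -0.0917, 0.2485]
eef_rot: [[-0.003, 0.98, 0.199], [0.0, 0.199, -0.98], [-1.0, -0.002, -0.001]]
wrist_force: [-0.5, 0.7, -0.8]
grip_width: 0.0002
```

```bash
python3 - <<'E'
from h import *
c=shot('wrist','w8')
th=np.radians(101.7);d=np.array([np.cos(th),np.sin(th)]);x=np.array([np.sin(th),-np.cos(th)]);o=np.array([.584,-.067])
w=lambda q:np.r_[o+x*q[0]+d*q[1],q[2]]
togo(w((-.125,0,.148)))
E
```

```text
t 16.6 pos [ 0.4605 -0.0901  0.2488] zyaw -78.34 F [ 0.2  1.1 -0.3] w -0.0001 j [ 0.55  0.52 -0.6   2.05  0.44  0.7  -0.13]
offset [0.1008 0.0008 0.0026]
```

View pics/w8.png

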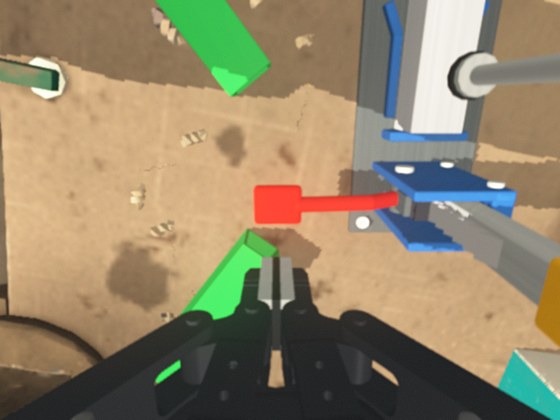

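```bash
python3 - <<'E'
from h import *
c=load('w8'); print(pt(c,278,204),onplane(c,278,204,.075)); print('green near',pt(c,250,238)); togo(np.r_[onplane(c,278,204,.075)[:2],.148])
E
```

```text
[ 0.46211668 -0.08907371  0.07464575] [ 0.4620922 -0.0889627  0.075    ]
green near [ 0.44683876 -0.15202615  0.00331539]
t 16.6 pos [ 0.4605 -0.0901  0.2488] zyaw -78.34 F [ 0.2  1.1 -0.3] w -0.0001 j [ 0.55  0.52 -0.6   2.05  0.44  0.7  -0.13]
offset [ 0.1008  0.002  -0.0006]
```

Request:
{"api": "move_arm", "payload": {
  "rows": [
    {"offset":[0.02,0.002,0.001],"spin":0,"fingers":0.0},
    {"offset":[0.025,0,0],"spin":0,"fingers":0.0},
    {"offset":[0.025,0,0],"spin":0,"fingers":0.0},
    {"offset":[0.02,0,0],"spin":0,"fingers":0.0},
    {"offset":[0.005,0,0],"spin":0,"fingers":0.0},
    {"offset":[0.005,0,0],"spin":0,"fingers":0.0},
    {"offset":[0.005,0,0],"spin":0,"fingers":0.0},
    {"offset":[0.005,0,0],"spin":0,"fingers":0.0},
    {"offset":[0.005,0,0],"spin":0,"fingers":0.0},
    {"offset":[0.005,0,0],"spin":0,"fingers":0.0},
    {"offset":[0.005,0,0],"spin":0,"fingers":0.0},
    {"offset":[0,0,0],"spin":0,"fingers":0.0}
  ]
}}

```text
time_s: 17.6
ee_pos: [0.463, -0.0907, 0.1243]
eef_rot: [[-0.001, 0.979, 0.203], [-0.0, 0.203, -0.979], [-1.0, -0.001, 0.0]]
wrist_force: [-3.4, 0.7, 3.1]
grip_width: -0.0002
```

```bash
python3 - <<'E'
from h import *
togo([.461,-.09,.123])
c=shot('wrist','w9')
E
```

```text
t 17.6 pos [ 0.463  -0.0907  0.1243] zyaw -78.28 F [-3.4  0.7  3.1] w -0.0002 j [ 0.39  0.72 -0.38  2.14  0.67  0.4  -0.33]
offset [ 0.0013 -0.0018 -0.0011]
```

View pics/w9.png

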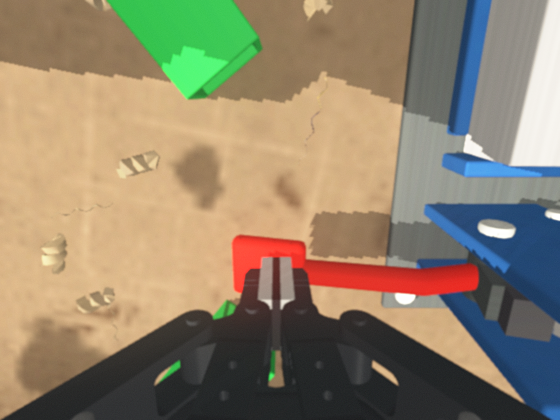

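The lever is pressed about 24 mm (force 3 N upward). I'll press slightly deeper and hold while the foot sinks.

Request:
{"api": "move_arm", "payload": {
  "rows": [
    {"offset":[0.003,0,0],"spin":0,"fingers":0.0},
    {"offset":[0,0,0],"spin":0,"fingers":0.0},
    {"offset":[0,0,0],"spin":0,"fingers":0.0},
    {"offset":[0,0,0],"spin":0,"fingers":0.0},
    {"offset":[0,0,0],"spin":0,"fingers":0.0},
    {"offset":[0,0,0],"spin":0,"fingers":0.0},
    {"offset":[0,0,0],"spin":0,"fingers":0.0},
    {"offset":[0,0,0],"spin":0,"fingers":0.0},
    {"offset":[0,0,0],"spin":0,"fingers":0.0},
    {"offset":[0,0,0],"spin":0,"fingers":0.0},
    {"offset":[0,0,0],"spin":0,"fingers":0.0},
    {"offset":[0,0,0],"spin":0,"fingers":0.0}
  ]
}}

```text
time_s: 18.65
ee_pos: [0.4633, -0.0907, 0.1217]
eef_rot: [[-0.0, 0.979, 0.203], [-0.0, 0.203, -0.979], [-1.0, -0.0, 0.0]]
wrist_force: [-3.4, -0.8, 2.9]
grip_width: -0.0004
```

```bash
cat > rail.py <<'E'
import sys
from h import *
fn=sys.argv[1]; togo([.461,-.09,.123])
shot('scene','c'+fn);c=shot('side','s'+fn)
m=c['mtx'];h,w=c['z_map'].shape
th=np.radians(101.7);d=np.array([np.cos(th),np.sin(th)]);x=np.array([np.sin(th),-np.cos(th)]);o=np.array([.584,-.067])
im=c['image'].astype(int); pts=[]; ye=[]
for v in range(150,270):
    for u in range(270,350):
        if c['z_map'][v,u]<=0: continue
        p=pt(c,u,v); q=np.array([(p[:2]-o)@x,(p[:2]-o)@d,p[2]])
        if abs(q[0])<.012 and abs(q[1])<.036 and q[2]>.15 and im[v,u].max()<80: pts.append(q[2])
        if abs(q[0])<.014 and .03<q[1]<.11 and q[2]>.11 and im[v,u,0]>150 and im[v,u,2]<110: ye.append(q[2])
print('bar n',len(pts),'top pct',np.percentile(pts,[50,90,98]).round(4) if pts else None,'arm top',len(ye),np.percentile(ye,[50,90]).round(4) if ye else None)
a=cv2.imread('pics/c%s.png'%fn)[165:300,200:360];b=cv2.imread('pics/s%s.png'%fn)[160:290,220:380]
cv2.imwrite('pics/z%s.png'%fn,np.hstack([cv2.resize(q,(400,int(400*q.shape[0]/q.shape[1])),interpolation=cv2.INTER_CUBIC)[:320] for q in (a,b)]))
E
python3 rail.py 10
```

```text
t 18.65 pos [ 0.4633 -0.0907  0.1217] zyaw -78.29 F [-3.4 -0.8  2.9] w -0.0004 j [ 0.39  0.72 -0.37  2.14  0.67  0.39 -0.33]
offset [-0.0013 -0.0021 -0.0012]
bar n 84 top pct [0.2312 0.2343 0.2348] arm top 115 [0.1789 0.1819]
```

View pics/z10.png

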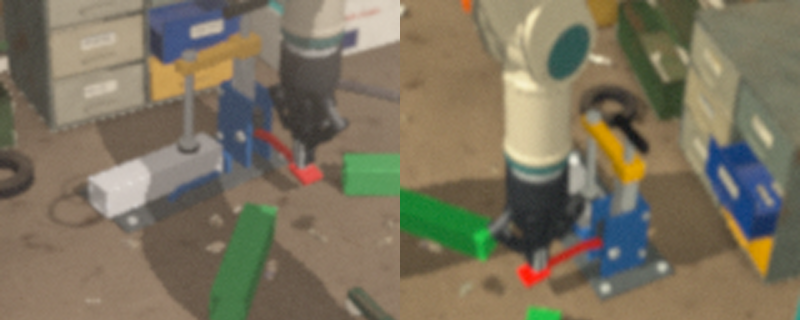

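The foot rests on the tube in the scene crop (187,147). The bar top is at about 0.233, so the rail is about 0.039. I'll release the lever now by going straight up.

Request:
{"api": "move_arm", "payload": {
  "rows": [
    {"offset":[-0.006,0,0],"spin":0,"fingers":0.0},
    {"offset":[-0.008,0,0],"spin":0,"fingers":0.0},
    {"offset":[-0.01,0,0],"spin":0,"fingers":0.0},
    {"offset":[-0.015,0,0],"spin":0,"fingers":0.0},
    {"offset":[-0.02,0,0],"spin":0,"fingers":0.0},
    {"offset":[-0.025,0,0],"spin":0,"fingers":0.0},
    {"offset":[-0.03,0,0],"spin":0,"fingers":0.0},
    {"offset":[-0.03,0,0],"spin":0,"fingers":0.0},
    {"offset":[0,0,0],"spin":0,"fingers":0.0},
    {"offset":[0,0,0],"spin":0,"fingers":0.0},
    {"offset":[0,0,0],"spin":0,"fingers":0.0}
  ]
}}

```text
time_s: 19.67
ee_pos: [0.464, -0.0906, 0.2662]
eef_rot: [[0.003, 0.979, 0.203], [0.0, 0.203, -0.979], [-1.0, 0.002, 0.0]]
wrist_force: [-0.3, -0.2, -1.0]
grip_width: -0.0003
```

```bash
python3 rail.py 11; python3 - <<'E'
from h import *
c=shot('wrist','w11')
im=c['image'].astype(int)
red=((im[...,0]>140)&(im[...,1]<60)&(im[...,2]<60)).astype(np.uint8)
red=cv2.morphologyEx(red,cv2.MORPH_OPEN,np.ones((25,25)));v,u=np.nonzero(red)
if len(u): a,b=u.mean(),v.mean(); print('pad',a,b,pt(c,a,b))
E
```

```text
t 19.67 pos [ 0.464  -0.0906  0.2662] zyaw -78.28 F [-0.3 -0.2 -1. ] w -0.0003 j [ 0.58  0.49 -0.63  2.03  0.42  0.74 -0.11]
offset [ 0.1432 -0.0032 -0.0013]
bar n 82 top pct [0.2309 0.2336 0.2348] arm top 107 [0.1789 0.1815]
```

View pics/z11.png

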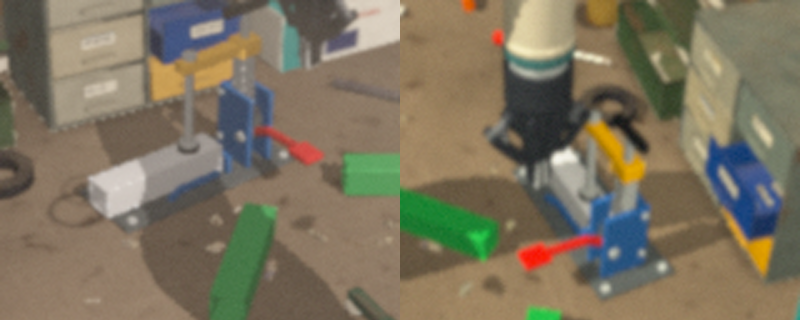

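View pics/w11.png

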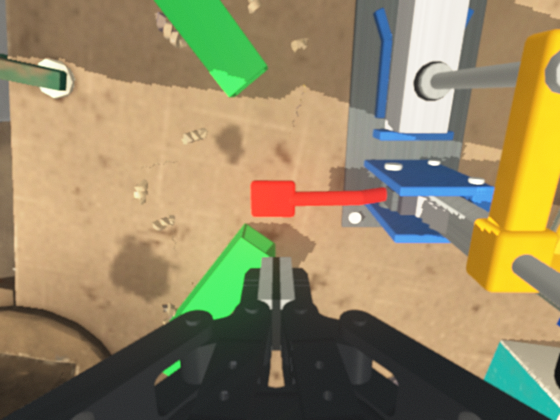

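```bash
python3 - <<'E'
from h import *
c=load('w11')
th=np.radians(101.7);d=np.array([np.cos(th),np.sin(th)]);x=np.array([np.sin(th),-np.cos(th)]);o=np.array([.584,-.067])
print('pad',pt(c,273,199).round(4))
for q in ((417,45),(405,120),(440,20),(415,112)):
    p=pt(c,*q); print(q,np.round([(p[:2]-o)@x*1e3,(p[:2]-o)@d*1e3,p[2]*1e3],1))
sign_off()
E
```

```text
pad [ 0.4617 -0.0903  0.0731]
(417, 45) [-14.2 117.3  46.2]
(405, 120) [-16.3  61.5  45.5]
(440, 20) [  0.7 134.2  46.3]
(415, 112) [-9.4 67.9 46.8]
the job is handed in; nothing more can be done
```

The tube is clamped against the end stop and the job is handed in. It took about 20 s of the 67 s allowed, and `sign_off()` reported no verdict.

I pulled the lifting bar up until the pawl held the rail at about 0.071. I then laid the aluminium tube in the channel, pushed it lightly against the stop and let go. I pressed the red lever about 25 mm until the foot had sunk onto the tube, then released it.

Last checks:

| Item | Measured | Required |
|---|---|---|
| Tube off middle line (measured before clamping) | about 0.5 mm | within 9 mm |
| Tube outer end, nominal 230 mm (measured before clamping) | about 231 mm | end within 12 mm of stop |
| Tube top (after clamping) | about 46 mm | 46 mm when seated |
| Rail (from the bar top) | about 0.039–0.040 | 0.0362–0.041 |
| Lever pad height | 73 mm | 75 mm when home |

- **Rail reading:** it sits near the upper limit, and the camera calibration is only good to about 2 mm. The pictures show the foot touching the tube, so it should be at its resting height of about 0.038.
- **Lever pad:** the 2 mm difference is also within the camera error, so the pawl should be home.
- **Bystanders:** the arm never came near the screwdriver, tape roll, chisel or green bars, but I did not measure their final positions.
- **Refused call:** my first move call was refused because it left out the finger opening. Nothing moved.

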